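# Lay out the stripped safety valve for inspection

## Robot

A 7-joint arm with a two-finger parallel gripper is mounted at the origin on the work surface. World frame = base frame: x ahead of the robot, y to its left, z up, the work surface at z = 0. Lengths are in m, angles in rad, forces in N, time in s.
With the tool pointing down it reaches from about 0.425 to 1.025 m from the base axis. Payload 3.6 kg.
Tool frame: the origin (TCP) lies at the centre of the arm's flange, where the gripper is bolted on; the fingertips stand 173 mm ahead of it and the grasp point (between the pads) lies 155 mm ahead of it (pinch_z is the distance from the TCP to the grasp point, in m); z points along the fingers, x is the direction in which the jaws open and shut, and the axes are right-handed (so a half turn about z gives the same grasp; the last joint's range is limited). The gripper opens to 85 mm and grips with 20 to 120 N. Pads are 22 mm wide; open, the fingers measure 114 mm over their backs; the gripper's body (76 mm by 85 mm) begins 54 mm behind the grasp point. The pads swing forward as they close: fully open they stand 13 mm farther back than shut.
Start: joints at [-1.367, 0.591, 0.048, 1.609, -0.033, 0.943, -0.034], TCP at [0.213, 0.693, 0.405] pointing down, gripper open.
Joint ranges: [-2.69, 2.69], [-0.47, 2.24], [-1.27, 1.36], [0.19, 2.51], [-1.53, 4.68], [0.08, 2.07], [-3.09, 3.09]. Speed limits (rad/s): [2.57, 2.57, 3.14, 3.14, 3.14, 3.14, 3.14].

## Interface

Orientations are given as a unit quaternion [x, y, z, w].
In Python, from rig import * gives the robot as it stands.
- The arm moves only by the tool send_rows, never from a script. Its argument "deltas" is a list of rows, each a list of 2 entries, a list of its own where there are three numbers: the shift along the world's x, y, z in m, then the turn, a rotation vector about the world's x, y, z in degrees. A call has 1 to 5 rows; each row shifts and turns the commanded pose from where the row before left it; what a row does not reach is not made up. A row lasts 1/10 s, in which the tool goes at most 50 mm and 8.59 degrees, less where a joint would pass 70% of its speed; a pose out of reach is approached as far as the arm can. A call with a gripper value outside its range is refused whole. "jaw" is the closure in counts, from 0 (fully open) to 255 (shut), set as the call begins (left out, the last holds). The fingers move at their own pace and stop on an object; "squeeze" is the grip in N (left out, the last holds). Time passes only in rows, so rows that do not move let the fingers close. It gives the time, the measured TCP pose, the force and the opening at its end, in the units of the state.
- sense(): the state, without advancing time (a new reading comes with each control period).
- capture(name): name is "scene" or "side" or "wrist"; returns a dict with "pixels" (384x512x3 uint8, red, green, blue), "intrinsics" (3x3 intrinsics, pixels), "pose" (4x4, takes a point from camera to world coordinates). Camera axes: x right, y down, z forward; pixel columns grow to the right and rows downward; lengths in m; the calibration is good to about 2 mm. A picture is of the moment at which its call begins. There is no depth.
- sign_off(): hands the job in, once; it reports no verdict.
Trained networks look in the newest picture that a camera, given by its name, has taken for a name from the list of things; names that differ only in an ending like _2 or _b are one class to them, and where a whole thing is asked for, a point or a joint stands for the part that bears it (a point fixed in the world has none). Each returns a list of dicts, best first, with "p" (0 to 1); they miss things now and then, are a little off and sometimes report something else, mostly with a low value. They report only what shows in the picture. A call takes as long as a camera call. They do not tell look-alikes from the thing itself.
- cut_out(camera, target): "region" (384x512 bool, what is visible of it).
- landmark_of(camera, target): "xyz" ([x, y, z] in m, in the coordinates of the camera as it stood for that picture, good to about 4 mm: a listed point, or the origin of a listed thing).
The state is a dict: "clock": time; "joint_positions": joint angles; "joint_vel": joint speeds; "tau": joint torques, N m; "eef_pos": TCP position; "orientation": TCP orientation; "ft_force": force on the tool from outside, world axes, zero at the start; "moment": the same for the moment, N m; "finger_gap": opening from 0.0 (shut) to 1.0 (fully open).
Only numpy, scipy, OpenCV 4.12 (cv2) and the standard library are available. Lean on these libraries where they do the work, as an engineer would, in place of code of your own. Each camera call takes 0.05 s, during which the arm holds its last target. There are 200 camera calls.

## Task

Lay the four parts of the stripped safety valve out for inspection, each on its own holder: the spindle lying centred across both V-blocks, the spring standing over the tall thin steel post, the blowdown ring flat over the short thick white spigot, and the valve disc lying in the middle of the green felt pad with its bright seat still facing up. Set every part down fully home and right way up, without letting it drop, and leave the paste tin and the screwdriver where they are.

Things in the scene. Friction and masses are not known exactly. Their poses are not given: they have to be found in the camera images.
- spindle: loose steel valve spindle, a round rod lying on the bench, 160 mm long, about 0.21 kg. Its middle 130 mm is 16 mm in diameter; each end is a 15 mm long stub of 10 to 11 mm diameter, dark (threaded) at +x, rounded at -x. Origin on the rod's axis at mid-length (8 mm above the bench at the start); x along the rod. It may end either way round in the V-blocks.
- spring: loose red coil spring standing upright on the bench, 50 mm outside diameter, 34 mm bore, 80 mm high, stiff (does not give when gripped across), about 0.34 kg. Origin at the centre of its underside, z up along its axis.
- blowdown_ring: loose brass ring with dark notches round its upper outside edge, 56 mm outside diameter, 42 mm bore, 20 mm high, lying flat, about 0.17 kg. Origin at the centre of its underside, z up along its axis.
- disc: loose solid valve disc, dark steel puck 46 mm in diameter (the lowest 3 mm bevelled in to 40 mm) and 20 mm high, with a bright raised seat 39 mm in diameter and 2 mm high on its top, 22 mm high in all, about 0.25 kg. Lies flat, seat up. Origin at the centre of its underside, z up along its axis.
- v_blocks: fixed pair of steel V-blocks on a black base plate 130 x 50 x 8 mm (x by y by z). The blocks are centred 45 mm either side of the middle along x, each 26 mm long in x (64 mm clear between them), 48 mm wide in y, tops 46 mm above the bench. Each has a 90-degree V groove along x, 32 mm wide at the top, its bottom 30 mm above the bench; the spindle's axis comes to rest 41 mm above the bench. Origin under the centre, on the bench; x along the grooves, z up.
- spring_post: fixed holder: blue round base 84 mm in diameter and 10 mm high with a tall thin upright steel post in its centre, 18 mm in diameter, its rounded top 60 mm above the bench. The spring stands on the base around the post. Origin under the centre, on the bench; z up.
- ring_spigot: fixed holder: blue round base 84 mm in diameter and 10 mm high with a short thick white plastic spigot in its centre, 26 mm in diameter, its bevelled top 34 mm above the bench. The blowdown ring lies on the base around the spigot. Origin under the centre, on the bench; z up.
- felt_pad: fixed pale wooden block 96 x 96 x 12 mm with a round green felt pad on it, 86 mm in diameter, 3 mm thick, its flat top 15 mm above the bench; no rim. The disc lies on it. Origin under the centre, on the bench; z up.
- paste_tin: bystander: loose yellow tin with a black lid, 62 mm in diameter, 44 mm high, standing in the middle of the work. Origin at the centre of its underside, z up.
- screwdriver: bystander: loose screwdriver with a red handle 26 mm thick, 210 mm long, lying beyond the holders. Origin under its mid-length, on the bench; x along it towards the blade.
There are look-alikes about, which are no part of the job. Of the things that look like the spring, the middle-sized one is meant.

How it is judged:
At the end, for the whole second after the job is handed in: Spindle in both V grooves, centred within 18 mm along, 6 mm across, axis 37-46 mm up, within 0.12 rad. Spring and ring on their bases, centred within 12 mm; disc on felt within 17 mm; these within 4 mm of home height, tilt under 0.12 rad, right way up. All at rest (0.02 m/s, 0.3 rad/s) (x of spindle in the frame of v_blocks between -0.018 and 0.018 m and y of spindle in the frame of v_blocks between -0.006 and 0.006 m and z of spindle in the frame of v_blocks between 0.037 and 0.046 m and angle between the x axis of spindle and the x axis of v_blocks, either way round below 0.12 rad and horizontal distance between spring and spring_post below 0.012 m and z of spring in the frame of spring_post between 0.006 and 0.014 m and angle between each of spring, blowdown_ring, disc's own z axis and vertical below 0.12 rad and horizontal distance between blowdown_ring and ring_spigot below 0.012 m and z of blowdown_ring in the frame of ring_spigot between 0.006 and 0.014 m and horizontal distance between disc and felt_pad below 0.017 m and z of disc in the frame of felt_pad between 0.011 and 0.019 m and linear speed of each of spindle, spring, blowdown_ring, disc below 0.02 m/s and angular speed of each of spindle, spring, blowdown_ring, disc below 0.3 rad/s); the robot touches nothing.
It fails at once if the paste tin or the screwdriver is disturbed (moved more than 25 mm, or the tin tipped more than 0.5 rad) (distance of any of paste_tin, screwdriver from where it was at the start of the episode above 0.025 m or angle between paste_tin's own z axis and vertical above 0.5 rad).
It fails at once if a part is dropped: it moves faster than 0.7 m/s (a fall of about 25 mm) while no finger touches it ((linear speed of spindle above 0.7 m/s and contact force between the fingers and spindle below 0.05 N) or (linear speed of spring above 0.7 m/s and contact force between the fingers and spring below 0.05 N) or (linear speed of blowdown_ring above 0.7 m/s and contact force between the fingers and blowdown_ring below 0.05 N) or (linear speed of disc above 0.7 m/s and contact force between the fingers and disc below 0.05 N)).
It also fails if it takes over 106 s, if anything falls off the work surface, if the arm or the gripper's body presses on something with over 40 N, if the wrist force passes 120 N, or if a joint passes its speed limit or range.

## Working session

There is one attempt and no reset: what is moved stays moved. The work goes in short steps, Python scripts to look and compute and a tool call to move; the robot and the scene stay as the last step left them, time stands still between calls to the robot, and variables do not carry over. Pictures are saved under pics/ and viewed, about 12 in all and at most 16, crops included, and the job is handed in when it is done.

Besides the shell and the picture viewer there is one more tool, called after "Emit:" as a command line: name --argument value ..., lists and objects as JSON in quotes. send_rows: Moves the arm, as the interface text tells. Its arguments: {"type":"object","properties":{"deltas":{"type":"array"},"jaw":{"type":"number"},"squeeze":{"type":"number"}},"required":["deltas"]}

```bash
mkdir -p pics; ls
cat > h.py <<'E'
from rig import *
import numpy as np, cv2
def cap(c):
    d=capture(c); return d
def save(d,fn,crop=None,scale=1):
    im=d["pixels"][:,:,::-1]
    if crop: x0,y0,x1,y1=crop; im=im[y0:y1,x0:x1]
    cv2.imwrite("pics/"+fn,cv2.resize(im,None,fx=scale,fy=scale,interpolation=cv2.INTER_CUBIC))
def toplane(d,uv,z):
    K=np.array(d["intrinsics"]);T=np.array(d["pose"])
    r=T[:3,:3]@np.linalg.solve(K,[uv[0],uv[1],1.]); o=T[:3,3]
    return o+r*(z-o[2])/r[2]
def proj(d,p):
    K=np.array(d["intrinsics"]);T=np.array(d["pose"])
    c=T[:3,:3].T@(np.array(p)-T[:3,3]); q=K@c; return q[:2]/q[2]
def find(d,c,t):
    T=np.array(d["pose"]); out=[]
    for r in landmark_of(c,t):
        w=T[:3,:3]@np.array(r["xyz"])+T[:3,3]; out.append((round(r["p"],2),w.round(3),proj(d,w).round(0)))
    return out
E
python3 - <<'E'
from h import *
names="spindle spring blowdown_ring disc v_blocks spring_post ring_spigot felt_pad paste_tin screwdriver".split()
for c in ["scene","side","wrist"]:
    d=cap(c); save(d,c+"0.png",scale=1.5)
    print(c,np.array(d["pose"]).round(3).tolist(),d["intrinsics"][0])
    if c!="wrist":
        for n in names:
            for r in find(d,c,n): print(n,r)
s=sense();print(s)
E
```

```text
pics
scene [[-0.398, 0.714, -0.576, 1.311], [0.917, 0.316, -0.242, 0.338], [0.009, -0.624, -0.781, 1.127], [0.0, 0.0, 0.0, 1.0]] [492.2319094    0.         256.12572609]
spindle (0.65, array([ 0.467, -0.131,  0.006]), array([221., 181.]))
spring (0.89, array([ 0.251, -0.327, -0.003]), array([197., 121.]))
spring (0.81, array([ 0.367, -0.306, -0.   ]), array([186., 144.]))
spring (0.55, array([ 0.345, -0.387,  0.   ]), array([167., 133.]))
spring (0.44, array([ 0.344,  0.324, -0.   ]), array([380., 201.]))
blowdown_ring (0.71, array([0.434, 0.135, 0.003]), array([308., 202.]))
disc (0.6, array([0.346, 0.325, 0.001]), array([380., 202.]))
v_blocks (0.7, array([0.669, 0.168, 0.003]), array([290., 271.]))
spring_post (0.76, array([0.522, 0.387, 0.002]), array([386., 256.]))
ring_spigot (0.85, array([ 0.626, -0.125,  0.006]), array([198., 221.]))
paste_tin (0.88, array([0.564, 0.005, 0.001]), array([249., 221.]))
screwdriver (0.62, array([ 0.775,  0.01 , -0.004]), array([218., 284.]))
side [[0.995, -0.056, 0.078, 0.427], [-0.096, -0.588, 0.803, -0.898], [0.001, -0.807, -0.591, 0.684], [0.
[... 1152 characters left out ...]
tions': array([-1.36647943,  0.5911951 ,  0.04839021,  1.60848549, -0.03329943,
        0.94271606, -0.03368325]), 'joint_vel': array([ 4.85394339e-05, -5.61365486e-04,  1.93995943e-03, -2.05010948e-03,
       -9.04611005e-04, -8.30368632e-04, -2.08644699e-03]), 'tau': array([ 1.14990260e-03, -5.48654473e+01,  1.54631473e+00, -1.98538363e+01,
        9.26051696e-03,  1.52810444e-03, -7.97274822e-06]), 'eef_pos': array([0.21272872, 0.69309497, 0.40471119]), 'orientation': array([8.04169715e-01, 5.94399756e-01, 7.11297951e-06, 7.39011457e-06]), 'ft_force': array([-0.01755177,  0.47649042, -0.4526843 ]), 'moment': array([-0.02448692,  0.00185686,  0.0094914 ]), 'finger_gap': 1.0017465029328205}
```

View pics/scene0.png

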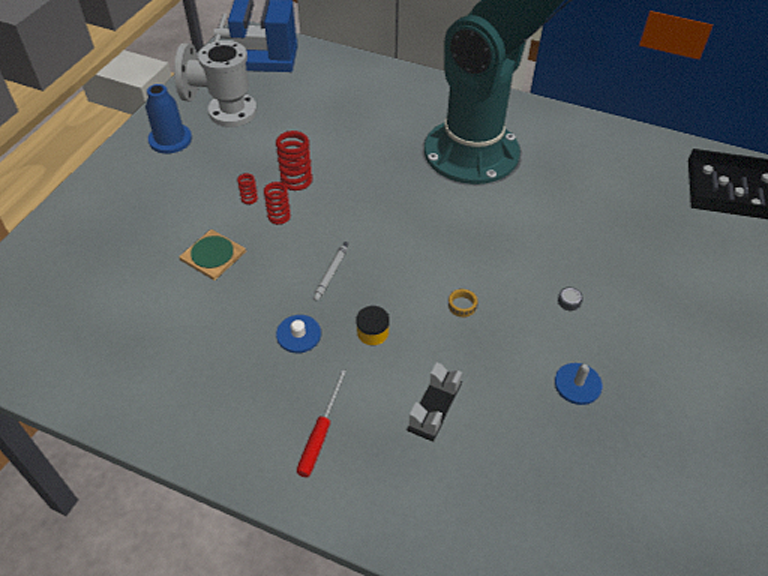

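View pics/side0.png

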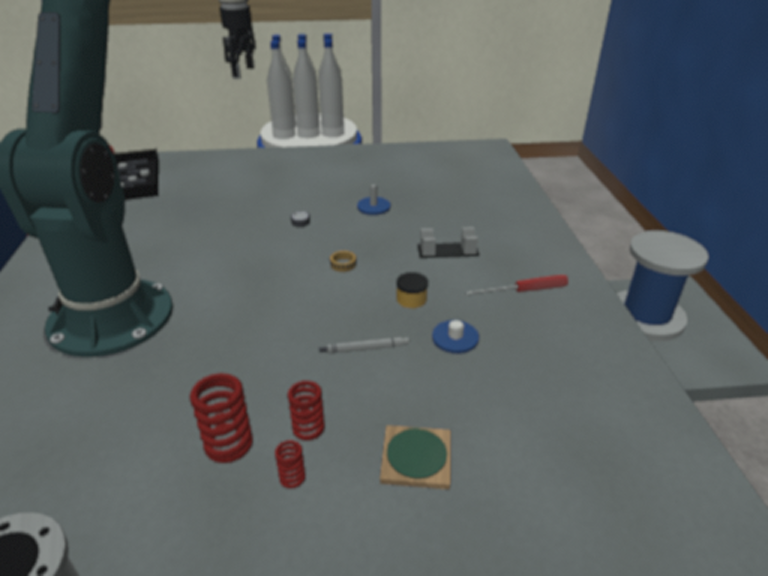

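```bash
cat > fit.py <<'E'
from h import *
from scipy.optimize import minimize
a=np.linspace(0,2*np.pi,40,endpoint=False)
cyl=lambda r,z0,z1:np.vstack([np.c_[r*np.cos(a),r*np.sin(a),0*a+z] for z in(z0,z1)])
box=lambda X,Y,z0,z1:np.array([[x,y,z] for x in(-X,X) for y in(-Y,Y) for z in(z0,z1)])
def rod(r,x0,x1,z): c=cyl(r,x0,x1); return np.c_[c[:,2],c[:,0],c[:,1]+z]
M=dict(spindle=np.vstack([rod(.008,-.065,.065,.008),rod(.0053,-.08,.08,.008)]),
 spring=cyl(.025,0,.08),blowdown_ring=cyl(.028,0,.02),disc=np.vstack([cyl(.023,.003,.02),cyl(.0195,0,.022)]),
 v_blocks=np.vstack([box(.065,.025,0,.008),box(.058,.024,.008,.046)]),
 spring_post=np.vstack([cyl(.042,0,.01),cyl(.009,.01,.058)]),ring_spigot=np.vstack([cyl(.042,0,.01),cyl(.013,.01,.034)]),
 felt_pad=box(.048,.048,0,.012),paste_tin=cyl(.031,0,.044))
SC=8
def render(d,n,x,y,t,z=0,scale=1):
    m=M[n]*scale;c,s=np.cos(t),np.sin(t)
    P=np.c_[m[:,0]*c-m[:,1]*s+x,m[:,0]*s+m[:,1]*c+y,m[:,2]+z]
    T=np.array(d["pose"]);q=(P-T[:3,3])@T[:3,:3]@np.array(d["intrinsics"]).T
    return cv2.convexHull((q[:,:2]/q[:,2:]).astype(np.float32))
def fit(n,obs,x0,yaw=False,z=0,scale=1):
    """obs: list of (d, region) ; x0=[x,y,yaw]"""
    hs=[]
    for d,R in obs:
        c=max(cv2.findContours(R.astype(np.uint8),cv2.RETR_EXTERNAL,cv2.CHAIN_APPROX_NONE)[0],key=cv2.contourArea)
        # pixel-centre contour -> grow half a pixel
        p=c[:,0,:].astype(np.float32); p=np.vstack([p+[sx,sy] for sx in(-.5,.5) for sy in(-.5,.5)]).astype(np.float32)
        hs.append((d,cv2.convexHull(p)))
    def cost(v):
        e=0
        for d,h in hs:
            r=render(d,n,v[0]*.01,v[1]*.01,v[2]*.2 if yaw else x0[2],z,scale)
            i=cv2.intersectConvexConvex(h,r)[0];e+=1-i/(cv2.contourArea(h)+cv2.contourArea(r)-i)
        return e/len(hs)
    v0=[x0[0]/.01,x0[1]/.01]+([x0[2]/.2] if yaw else [])
    r=minimize(cost,v0,method="Nelder-Mead",options=dict(initial_simplex=np.vstack([v0]+[np.array(v0)+np.eye(len(v0))[k] for k in range(len(v0))]),xatol=.005,fatol=1e-5))
    return np.array([r.x[0]*.01,r.x[1]*.01]+([r.x[2]*.2] if yaw else [])),r.fun
E
cat > m1.py <<'E'
from fit import *
import json
G=dict(spindle=(.468,-.131,-.6),spring=(.369,-.305,0),blowdown_ring=(.439,.135,0),disc=(.347,.323,0),v_blocks=(.67,.166,-.1),spring_post=(.525,.387,0),ring_spigot=(.63,-.121,0),felt_pad=(.524,-.374,.3),paste_tin=(.567,.004,0))
D={c:cap(c) for c in("scene","side")}
for n,g in G.items():
    obs=[]
    for c in D:
        for r in cut_out(c,n):
            R=np.array(r["region"]);
            u=proj(D[c],[g[0],g[1],.02]);ys,xs=np.nonzero(R)
            if len(xs) and np.hypot(xs.mean()-u[0],ys.mean()-u[1])<20: obs.append((D[c],R));break
    if not obs: print(n,"none");continue
    yaw=n in("spindle","v_blocks","felt_pad")
    best=None
    for t in ([0,-.8,.8,1.57] if yaw else [0]):
        v,e=fit(n,obs,(g[0],g[1],t),yaw)
        if best is None or e<best[1]: best=(v,e)
    ind=[fit(n,[o],(*best[0][:2],best[0][2] if yaw else 0))[0].round(3).tolist() for o in obs]
    print(n,len(obs),best[0].round(4),round(best[1],3),ind)
    if n=="spring":
        for s in(.7,.85,1.15,1.4): print("scale",s,round(fit(n,obs,best[0].tolist()+[0],scale=s)[1],3))
a=D["side"]["pixels"][230:340,110:300,::-1];b=D["scene"]["pixels"][80:190,110:300,::-1]
cv2.imwrite("pics/springs.png",cv2.resize(np.hstack([a,b]),None,fx=2,fy=2,interpolation=cv2.INTER_CUBIC))
E
python3 m1.py
```

```text
spindle 2 [ 0.4648 -0.1337  0.0453] 0.211 [[0.461, -0.134], [0.467, -0.134]]
spring 2 [ 0.3704 -0.3043] 0.112 [[0.362, -0.307], [0.371, -0.306]]
scale 0.7 0.512
scale 0.85 0.286
scale 1.15 0.255
scale 1.4 0.502
blowdown_ring 2 [0.441  0.1351] 0.128 [[0.434, 0.135], [0.442, 0.135]]
disc 1 [0.3456 0.3231] 0.129 [[0.346, 0.323]]
v_blocks 2 [0.6683 0.1671 3.1188] 0.06 [[0.667, 0.166], [0.669, 0.169]]
spring_post 1 [0.526  0.3862] 0.108 [[0.526, 0.386]]
ring_spigot 2 [ 0.6276 -0.1225] 0.05 [[0.627, -0.122], [0.63, -0.122]]
felt_pad 2 [ 0.5231 -0.3741 -0.1771] 0.068 [[0.52, -0.374], [0.524, -0.374]]
paste_tin 2 [0.5669 0.0034] 0.071 [[0.563, 0.002], [0.568, 0.003]]
```

View pics/springs.png

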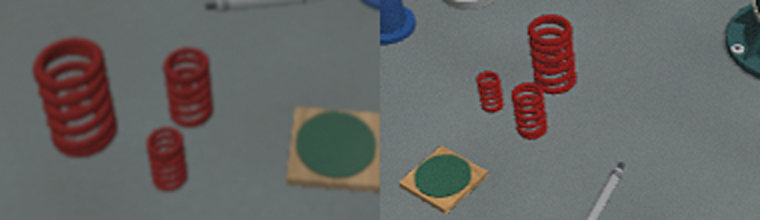

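Emit:
send_rows --deltas '[[[0.015,-0.041,-0.012],[0,0,0]],[[0.015,-0.041,-0.012],[0,0,0]],[[0.015,-0.041,-0.012],[0,0,0]],[[0.015,-0.041,-0.012],[0,0,0]],[[0.015,-0.041,-0.012],[0,0,0]]]' --jaw 0 --squeeze 50

```text
clock: 2.65
eef_pos: [0.2882, 0.4865, 0.3446]
orientation: [0.804, 0.594, 0.0, -0.0]
ft_force: [1.2, 0.4, -0.4]
finger_gap: 1.002
```

Emit:
send_rows --deltas '[[[0.015,-0.041,-0.012],[0,0,0]],[[0.015,-0.041,-0.012],[0,0,0]],[[0.015,-0.041,-0.012],[0,0,0]],[[0.013,-0.042,-0.01],[0,0,0]],[[0,0,0],[0,0,0]]]'

```text
clock: 3.15
eef_pos: [0.3469, 0.3161, 0.2976]
orientation: [0.807, 0.59, -0.003, 0.002]
ft_force: [-0.5, -0.4, 0.4]
finger_gap: 1.0
```

```bash
cat > w.py <<'E'
# usage: w.py name x y yaw z [png]
import sys
from fit import *
def look(n,x,y,t=0,z=0,png=None,yaw=False):
    d=cap("wrist");s=sense();print("tcp",s["eef_pos"].round(4),"q",np.round(s["orientation"],3),"gap",round(s["finger_gap"],3),"F",s["ft_force"].round(1),"t",round(s["clock"],2))
    if png: save(d,png,scale=1)
    print(find(d,"wrist",n)[:3])
    for r in cut_out("wrist",n)[:3]:
        R=np.array(r["region"]);ys,xs=np.nonzero(R)
        if not len(xs): continue
        v,e=fit(n,[(d,R)],(x,y,t),yaw,z)
        print(n,round(r["p"],2),"px",round(xs.mean()),round(ys.mean()),"bbox",xs.min(),ys.min(),xs.max(),ys.max(),"fit",v.round(4),round(e,3))
    return d
if __name__=="__main__":
    A=sys.argv; look(A[1],float(A[2]),float(A[3]),float(A[4]),float(A[5]),A[6] if len(A)>6 and A[6]!="-" else None,len(A)>7)
E
python3 w.py disc .346 .323 0 0 w_disc.png
```

```text
tcp [0.3466 0.3197 0.2983] q [ 0.806  0.592 -0.001  0.001] gap 1.002 F [-0.1  0.6  0.6] t 3.2
[(0.93, array([ 0.347,  0.323, -0.001]), array([262., 181.]))]
disc 0.93 px 262 185 bbox 237 158 289 211 fit [0.3468 0.3238] 0.036
```

View pics/w_disc.png

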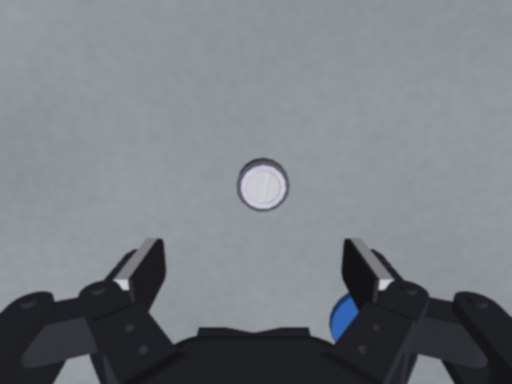

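Emit:
send_rows --deltas '[[[0.001,0.0007,-0.04],[0,0,0]],[[0,0,-0.04],[0,0,0]],[[0,0,-0.03],[0,0,0]],[[0,0,-0.0187],[0,0,0]],[[0,0,0],[0,0,0]]]'

```text
clock: 3.8
eef_pos: [0.3459, 0.3258, 0.168]
orientation: [0.803, 0.596, -0.001, -0.0]
ft_force: [0.3, 0.2, 1.7]
finger_gap: 0.999
```

Emit:
send_rows --deltas '[[[0,0,0],[0,0,0]],[[0,0,0],[0,0,0]],[[0,0,0],[0,0,0]],[[0,0,0],[0,0,0]],[[0,0,0],[0,0,0]]]' --jaw 255 --squeeze 50

```text
clock: 4.3
eef_pos: [0.3467, 0.3239, 0.1715]
orientation: [0.804, 0.594, 0.001, -0.0]
ft_force: [-0.6, -1.5, 6.3]
finger_gap: 0.52
```

Emit:
send_rows --deltas '[[[0,0,0],[0,0,0]],[[0,0,0],[0,0,0]],[[0,0,0.01],[0,0,0]],[[0,0,0.01],[0,0,0]],[[0,0,0.02],[0,0,0]]]'

```text
clock: 4.8
eef_pos: [0.3465, 0.3236, 0.2106]
orientation: [0.804, 0.594, -0.001, 0.0]
ft_force: [-0.1, 0.2, -3.0]
finger_gap: 0.517
```

Emit:
send_rows --deltas '[[[0.02,-0.0436,0.01],[0,0,-4.5]],[[0.02,-0.0436,0.01],[0,0,-4.5]],[[0.02,-0.0436,0.01],[0,0,-4.5]],[[0.02,-0.0436,0.01],[0,0,-4.5]],[[0.02,-0.0436,0.01],[0,0,-4.5]]]'

```text
clock: 5.3
eef_pos: [0.4471, 0.1039, 0.2614]
orientation: [0.905, 0.425, 0.001, 0.0]
ft_force: [1.4, 1.2, -3.4]
finger_gap: 0.515
```

Emit:
send_rows --deltas '[[[0.01,-0.0436,0],[0,0,-4.5]],[[0.01,-0.0436,0],[0,0,-4.5]],[[0.01,-0.0436,0],[0,0,-4.5]],[[0.01,-0.0436,0],[0,0,-4.5]],[[0.01,-0.0436,0],[0,0,-4.5]]]'

```text
clock: 5.8
eef_pos: [0.4965, -0.1141, 0.261]
orientation: [0.971, 0.24, 0.0, 0.0]
ft_force: [0.5, 0.4, -3.4]
finger_gap: 0.515
```

Emit:
send_rows --deltas '[[[0.0045,-0.0436,0],[0,0,-4.5]],[[0.0045,-0.0436,0],[0,0,-4.5]],[[0.0045,-0.0436,0],[0,0,-4.5]],[[0.0045,-0.0436,0],[0,0,-4.5]],[[0.0045,-0.0436,0],[0,0,-4.5]]]'

```text
clock: 6.3
eef_pos: [0.5187, -0.3317, 0.261]
orientation: [0.999, 0.046, 0.0, -0.0]
ft_force: [0.4, 0.3, -3.3]
finger_gap: 0.517
```

Emit:
send_rows --deltas '[[[0.0045,-0.0436,0],[0,0,-4.5]],[[0,0,0],[0,0,0]],[[0,0,0],[0,0,0]]]'

```text
clock: 6.6
eef_pos: [0.5227, -0.3752, 0.2607]
orientation: [1.0, 0.007, -0.0, 0.0]
ft_force: [-0.5, 0.2, -2.5]
finger_gap: 0.519
```

```bash
python3 w.py felt_pad .5235 -.374 -.177 0 - y; python3 w.py disc .5235 -.374 0 .09 w_felt.png
```

```text
tcp [ 0.5231 -0.3732  0.2603] q [ 1.     0.008 -0.    -0.001] gap 0.517 F [ 0.4  1.6 -3.7] t 6.65
[(0.6, array([ 0.523, -0.372, -0.   ]), array([254., 192.]))]
felt_pad 0.64 px 254 177 bbox 185 123 331 237 fit [ 0.5233 -0.3722 -0.1967] 0.162
tcp [ 0.5239 -0.3717  0.26  ] q [ 1.     0.009 -0.    -0.001] gap 0.514 F [ 0.1 -0.4 -2.9] t 6.8
[(0.7, array([ 0.525, -0.369,  0.087]), array([254., 243.]))]
disc 0.74 px 253 258 bbox 205 207 302 308 fit [ 0.5242 -0.3694] 0.055
```

View pics/w_felt.png

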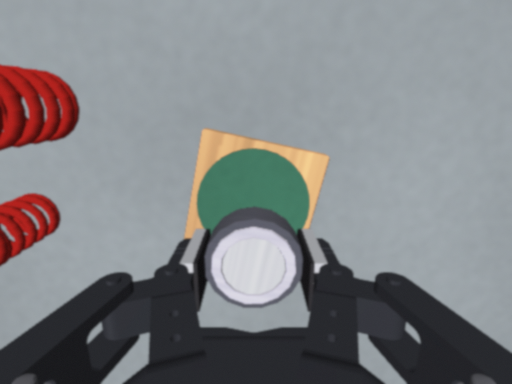

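Emit:
send_rows --deltas '[[[0,0,-0.03],[0,0,0]],[[0,0,-0.025],[0,0,0]],[[0,0,-0.01],[0,0,0]],[[0,0,-0.006],[0,0,0]],[[0,0,0],[0,0,0]]]'

```text
clock: 7.4
eef_pos: [0.5238, -0.3736, 0.1887]
orientation: [1.0, 0.008, -0.0, -0.0]
ft_force: [-0.6, 0.2, -3.2]
finger_gap: 0.516
```

```bash
python3 w.py disc .5235 -.374 0 .017
```

```text
tcp [ 0.524  -0.3739  0.1894] q [1.    0.008 0.    0.   ] gap 0.515 F [-0.2  0.5 -3. ] t 7.45
[(0.95, array([ 0.525, -0.371,  0.016]), array([255., 243.]))]
disc 0.61 px 253 258 bbox 205 206 302 307 fit [ 0.5242 -0.3717] 0.03
```

Emit:
send_rows --deltas '[[[0,0,-0.002],[0,0,0]],[[0,0,-0.001],[0,0,0]],[[0,0,0],[0,0,0]]]'

```text
clock: 7.85
eef_pos: [0.524, -0.374, 0.1866]
orientation: [1.0, 0.008, 0.0, 0.0]
ft_force: [0.2, -0.4, -0.8]
finger_gap: 0.514
```

Emit:
send_rows --deltas '[[[0,0,0],[0,0,0]],[[0,0,0],[0,0,0]],[[0,0,0],[0,0,0]],[[0,0,0],[0,0,0]],[[0,0,0.002],[0,0,0]]]' --jaw 0

```text
clock: 8.35
eef_pos: [0.5236, -0.3737, 0.1879]
orientation: [1.0, 0.008, -0.0, -0.0]
ft_force: [0.7, -0.3, -0.7]
finger_gap: 1.0
```

Emit:
send_rows --deltas '[[[0,0,0.02],[0,0,0]],[[0,0,0.04],[0,0,0]],[[0,0,0.045],[0,0,0]],[[0,0,0.045],[0,0,0]],[[0,0,0],[0,0,0]]]'

```text
clock: 8.85
eef_pos: [0.5255, -0.3757, 0.345]
orientation: [1.0, 0.008, 0.006, 0.004]
ft_force: [1.4, -0.9, -0.4]
finger_gap: 1.001
```

```bash
python3 w.py disc .5235 -.374 0 .015; python3 w.py felt_pad .5235 -.374 -.177 0 - y; python3 w.py spring .3704 -.305 0 0
```

```text
tcp [ 0.5247 -0.3748  0.342 ] q [1.    0.008 0.003 0.002] gap 0.998 F [ 0.1  0.6 -0.7] t 8.9
[(0.79, array([ 0.524, -0.373,  0.013]), array([248., 171.]))]
disc 0.93 px 248 174 bbox 225 150 272 198 fit [ 0.5247 -0.3726] 0.019
tcp [ 0.5232 -0.3732  0.3369] q [ 1.     0.008 -0.001 -0.001] gap 1.0 F [ 0.4  0.6 -0.5] t 9.05
[(0.35, array([ 0.523, -0.374,  0.014]), array([252., 179.]))]
felt_pad 0.8 px 253 172 bbox 201 120 310 227 fit [ 0.5239 -0.3724 -0.196 ] 0.008
tcp [ 0.5232 -0.3734  0.3362] q [ 1.     0.008 -0.001 -0.001] gap 0.999 F [-0.3 -0.3 -0.2] t 9.2
[(0.8, array([ 0.348, -0.392, -0.001]), array([ 89., 190.])), (0.78, array([ 0.368, -0.304, -0.003]), array([ 99., 105.]))]
spring 0.89 px 67 103 bbox 14 69 124 138 fit [ 0.3729 -0.304 ] 0.047
spring 0.77 px 8 127 bbox 0 95 20 156 fit [ 0.3451 -0.3222] 0.849
spring 0.7 px 70 197 bbox 34 171 106 224 fit [ 0.3704 -0.305 ] 1.0
```

Emit:
send_rows --deltas '[[[-0.0382,0.0173,-0.01],[0,0,0]],[[-0.0382,0.0173,-0.01],[0,0,0]],[[-0.0382,0.0173,-0.01],[0,0,0]],[[-0.0382,0.0173,-0.006],[0,0,0]],[[0,0,0],[0,0,0]]]'

```text
clock: 9.8
eef_pos: [0.3638, -0.3013, 0.3001]
orientation: [1.0, 0.007, -0.006, -0.004]
ft_force: [-0.3, -0.5, 0.1]
finger_gap: 0.997
```

```bash
python3 w.py spring .371 -.305 0 0 w_spr.png
```

```text
tcp [ 0.3675 -0.3031  0.301 ] q [ 1.     0.007 -0.003 -0.002] gap 0.998 F [-0.  -0.3  0.4] t 9.85
[(0.91, array([ 0.257, -0.322, -0.004]), array([146., 205.])), (0.73, array([ 0.347, -0.391,  0.   ]), array([238., 272.])), (0.59, array([ 0.371, -0.309, -0.004]), array([264., 193.]))]
spring 0.82 px 95 231 bbox 15 171 178 300 fit [ 0.371 -0.305] 1.0
spring 0.65 px 265 210 bbox 230 164 301 251 fit [ 0.3702 -0.302 ] 0.056
spring 0.57 px 238 291 bbox 215 254 258 325 fit [ 0.371 -0.305] 1.0
```

View pics/w_spr.png

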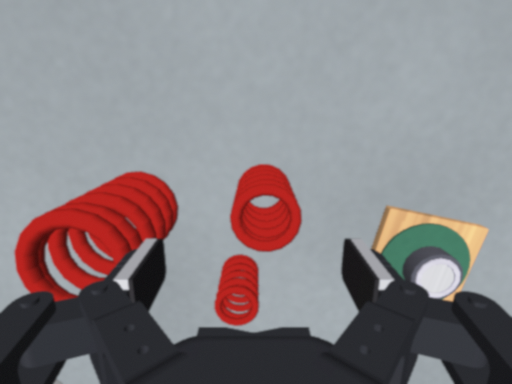

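Emit:
send_rows --deltas '[[[0,0,-0.02],[0,0,0]],[[0,0,-0.03],[0,0,0]],[[0,0,-0.03],[0,0,0]],[[0,0,-0.017],[0,0,0]],[[0,0,0],[0,0,0]]]' --jaw 45

```text
clock: 10.45
eef_pos: [0.3723, -0.3051, 0.203]
orientation: [1.0, 0.009, -0.001, -0.001]
ft_force: [0.2, -0.6, -0.6]
finger_gap: 0.818
```

Emit:
send_rows --deltas '[[[0,0,0],[0,0,0]],[[0,0,0],[0,0,0]],[[0,0,0],[0,0,0]],[[0,0,0],[0,0,0]],[[0,0,0],[0,0,0]]]' --jaw 255 --squeeze 60

```text
clock: 10.95
eef_pos: [0.3713, -0.3048, 0.2057]
orientation: [1.0, 0.008, 0.001, 0.001]
ft_force: [0.4, 0.4, 3.9]
finger_gap: 0.562
```

Emit:
send_rows --deltas '[[[0,0,0.01],[0,0,0]],[[0,0,0.01],[0,0,0]],[[0,0,0.02],[0,0,0]]]'

```text
clock: 11.25
eef_pos: [0.3704, -0.3042, 0.2452]
orientation: [1.0, 0.008, -0.001, -0.001]
ft_force: [-0.4, -1.0, -4.3]
finger_gap: 0.563
```

Emit:
send_rows --deltas '[[[0,0,0.0425],[0,0,0]],[[0,0,0.0425],[0,0,0]],[[0.018,0.0432,0],[0,0,2.25]],[[0.018,0.0432,0],[0,0,2.25]],[[0.018,0.0432,0],[0,0,2.25]]]'

```text
clock: 11.75
eef_pos: [0.4247, -0.1737, 0.3312]
orientation: [0.998, 0.067, 0.001, 0.0]
ft_force: [-0.2, 0.1, -3.3]
finger_gap: 0.565
```

Emit:
send_rows --deltas '[[[0.018,0.0432,0],[0,0,2.25]],[[0.018,0.0432,0],[0,0,2.25]],[[0.01,0.0432,0],[0,0,2.25]],[[0.01,0.0432,0],[0,0,2.25]],[[0.01,0.0432,0],[0,0,2.25]]]'

```text
clock: 12.25
eef_pos: [0.4903, 0.0427, 0.3306]
orientation: [0.986, 0.165, -0.0, 0.0]
ft_force: [2.1, -1.0, -4.0]
finger_gap: 0.563
```

Emit:
send_rows --deltas '[[[0.01,0.0432,0],[0,0,2.25]],[[0.01,0.0432,0],[0,0,2.25]],[[0.0024,0.0432,0],[0,0,2.25]],[[0.0024,0.0432,0],[0,0,2.25]],[[0.0024,0.0432,0],[0,0,2.25]]]'

```text
clock: 12.75
eef_pos: [0.5172, 0.2583, 0.3305]
orientation: [0.965, 0.261, -0.0, 0.0]
ft_force: [0.4, -0.3, -4.2]
finger_gap: 0.565
```

Emit:
send_rows --deltas '[[[0.0024,0.0432,0],[0,0,2.25]],[[0.0024,0.0432,0],[0,0,2.25]],[[0.0024,0.0432,0],[0,0,2.25]],[[0,0,0],[0,0,0]],[[0,0,0],[0,0,0]]]'

```text
clock: 13.25
eef_pos: [0.5239, 0.3881, 0.33]
orientation: [0.948, 0.318, -0.001, 0.0]
ft_force: [-0.6, -0.2, -4.1]
finger_gap: 0.567
```

```bash
python3 w.py spring_post .5255 .386 0 0 w_post.png;python3 w.py spring .5255 .386 0 .124
python3 - <<'E'
from h import *
d=cap("scene");save(d,"post_scene.png",(300,150,470,300),3)
E
```

```text
tcp [0.5245 0.386  0.3299] q [ 0.948  0.317 -0.001  0.001] gap 0.56 F [ 0.  -0.8 -4.4] t 13.3
[(0.64, array([ 0.526,  0.386, -0.002]), array([253., 178.]))]
spring_post 0.68 px 252 168 bbox 212 138 294 200 fit [0.5254 0.3862] 0.21
tcp [0.5255 0.3845 0.33  ] q [ 0.949  0.316 -0.001  0.001] gap 0.564 F [-0.2  0.3 -4.4] t 13.45
[(0.6, array([0.522, 0.382, 0.126]), array([245., 223.]))]
spring 0.75 px 253 265 bbox 189 184 317 332 fit [0.5233 0.3888] 0.15
```

View pics/w_post.png

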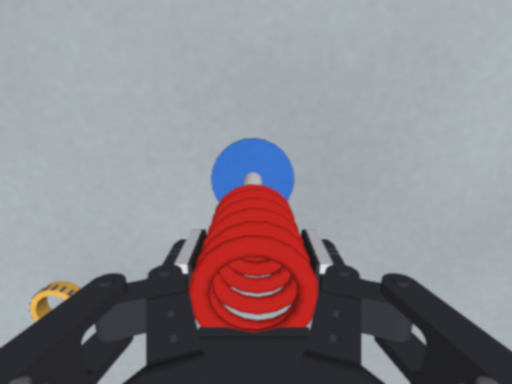

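Run:
```python
from fit import *
d=cap("wrist")
M["b"]=cyl(.042,0,.01)
def bb(n,x,y,z):
    h=render(d,n,x,y,0,z)[:,0];return np.r_[h.min(0),h.max(0)].round(1)
for x,y in((.5255,.386),(.5255,.389),(.5285,.386)): print("base",bb("b",x,y,0))
for x,y in((.5255,.386),(.5255,.389),(.5285,.386)): print("spr",bb("spring",x,y,.1245))
print(sense()["eef_pos"])
```

```text
base [210.2 133.7 294.7 217. ]
base [211.9 131.2 296.6 214.8]
base [212.7 135.5 297.  218.6]
spr [182.7 182.4 318.7 358.2]
spr [187.2 178.5 324.1 353.3]
spr [189.5 185.3 325.  361.9]
[0.52556593 0.38558719 0.33011497]
```

Emit:
send_rows --deltas '[[[0.001,-0.001,-0.03],[0,0,0]],[[0,0,-0.03],[0,0,0]],[[0,0,-0.025],[0,0,0]],[[0,0,-0.02],[0,0,0]],[[0,0,0],[0,0,0]]]'

```text
clock: 14.15
eef_pos: [0.5252, 0.3845, 0.2221]
orientation: [0.949, 0.317, -0.003, 0.001]
ft_force: [-1.6, -0.5, -4.6]
finger_gap: 0.562
```

Run:
```python
from h import *
print(sense()["ft_force"],sense()["moment"],sense()["eef_pos"])
d=cap("side");a=d["pixels"][90:190,190:310,::-1]
e=cap("scene");b=e["pixels"][180:280,330:450,::-1]
cv2.imwrite("pics/post2.png",cv2.resize(np.hstack([a,b]),None,fx=3,fy=3,interpolation=cv2.INTER_CUBIC))
```

```text
[-1.57748266 -0.47670946 -4.64380124] [-0.0994501   0.04124762 -0.01078674] [0.52523868 0.38449081 0.22213268]
```

View pics/post2.png

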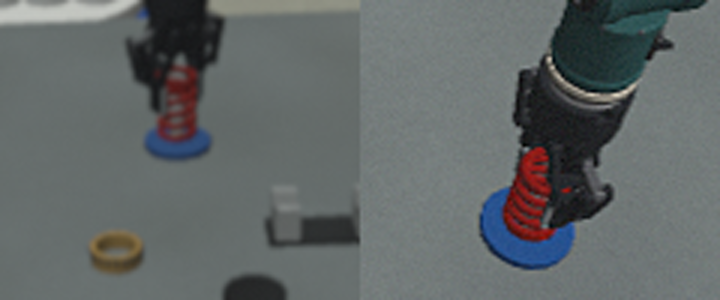

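Emit:
send_rows --deltas '[[[0,0,-0.005],[0,0,0]],[[0,0,-0.003],[0,0,0]],[[0,0,-0.0015],[0,0,0]],[[0,0,0],[0,0,0]],[[0,0,0],[0,0,0]]]'

```text
clock: 14.75
eef_pos: [0.5264, 0.3857, 0.2158]
orientation: [0.948, 0.317, 0.0, -0.0]
ft_force: [-0.1, 0.7, -3.6]
finger_gap: 0.566
```

Emit:
send_rows --deltas '[[[0,0,-0.001],[0,0,0]],[[0,0,-0.001],[0,0,0]],[[0,0,0],[0,0,0]]]'

```text
clock: 15.05
eef_pos: [0.5265, 0.3857, 0.2158]
orientation: [0.949, 0.317, 0.0, -0.0]
ft_force: [-4.2, -1.1, 10.4]
finger_gap: 0.566
```

Emit:
send_rows --deltas '[[[0,0,0.001],[0,0,0]],[[0,0,0],[0,0,0]],[[0,0,0],[0,0,0]],[[0,0,0],[0,0,0]],[[0,0,0.002],[0,0,0]]]' --jaw 0

```text
clock: 15.55
eef_pos: [0.5262, 0.3855, 0.2161]
orientation: [0.948, 0.317, -0.0, 0.0]
ft_force: [0.6, 0.3, -0.4]
finger_gap: 0.997
```

Emit:
send_rows --deltas '[[[0,0,0.02],[0,0,0]],[[0,0,0.03],[0,0,0]],[[0,0,0.04],[0,0,0]],[[0,0,0.03],[0,0,0]],[[0,0,0],[0,0,0]]]'

```text
clock: 16.05
eef_pos: [0.528, 0.3866, 0.3415]
orientation: [0.949, 0.317, 0.005, -0.002]
ft_force: [1.2, 0.2, 0.3]
finger_gap: 1.001
```

```bash
python3 w.py spring .526 .386 0 .01; python3 w.py spring_post .526 .386 0 0;  python3 w.py blowdown_ring .441 .135 0 0
```

```text
tcp [0.5271 0.3861 0.3391] q [ 0.949  0.317  0.003 -0.001] gap 0.996 F [ 0.1 -0.5  0.2] t 16.1
[(0.75, array([0.526, 0.383, 0.009]), array([246., 177.]))]
spring 0.7 px 248 191 bbox 217 153 279 225 fit [0.526  0.3885] 0.045
tcp [0.5257 0.3852 0.3352] q [ 0.948  0.317 -0.001  0.   ] gap 1.005 F [-1.1 -0.1 -0.6] t 16.25
[(0.78, array([ 0.523,  0.384, -0.002]), array([250., 174.]))]
spring_post 0.78 px 251 163 bbox 212 134 294 198 fit [0.5252 0.3871] 0.189
spring_post 0.29 px 255 193 bbox 223 153 286 228 fit [0.5385 0.3719] 0.23
tcp [0.5259 0.3853 0.3349] q [ 0.948  0.317 -0.001  0.001] gap 1.001 F [-0.4  0.5  0.7] t 16.4
[(0.67, array([ 0.439,  0.133, -0.005]), array([ 69., 295.]))]
blowdown_ring 0.8 px 65 286 bbox 42 277 83 297 fit [0.4388 0.1359] 0.736
```

Emit:
send_rows --deltas '[[[-0.0143,-0.0417,-0.006],[0,0,0]],[[-0.0143,-0.0417,-0.006],[0,0,0]],[[-0.0143,-0.0417,-0.006],[0,0,0]],[[-0.0143,-0.0417,-0.006],[0,0,0]],[[-0.0143,-0.0417,-0.006],[0,0,0]]]'

```text
clock: 17.0
eef_pos: [0.4541, 0.1756, 0.3061]
orientation: [0.948, 0.317, -0.0, 0.0]
ft_force: [0.8, -0.6, 0.8]
finger_gap: 0.998
```

Emit:
send_rows --deltas '[[[-0.014,-0.0415,-0.006],[0,0,0]],[[0,0,0],[0,0,0]]]'

```text
clock: 17.2
eef_pos: [0.4375, 0.1292, 0.2993]
orientation: [0.95, 0.313, -0.005, 0.001]
ft_force: [0.1, -0.1, -0.4]
finger_gap: 1.005
```

```bash
python3 w.py blowdown_ring .441 .135 0 0 w_ring.png
```

```text
tcp [0.4394 0.1323 0.2999] q [ 0.949  0.314 -0.002  0.001] gap 0.999 F [0.6 0.8 0.8] t 17.25
[]
blowdown_ring 0.87 px 263 183 bbox 231 150 295 214 fit [0.4401 0.1367] 0.027
blowdown_ring 0.16 px 451 273 bbox 400 234 511 315 fit [0.441 0.135] 1.0
```

Emit:
send_rows --deltas '[[[-0.0005,0.0008,-0.035],[0,0,0]],[[0,0,-0.04],[0,0,0]],[[0,0,-0.03],[0,0,0]],[[0,0,-0.0215],[0,0,0]],[[0,0,0],[0,0,0]]]'

```text
clock: 17.85
eef_pos: [0.4407, 0.1383, 0.1715]
orientation: [0.948, 0.318, -0.001, -0.0]
ft_force: [-0.1, -0.4, 0.4]
finger_gap: 1.0
```

Emit:
send_rows --deltas '[[[0,0,0],[0,0,0]],[[0,0,0],[0,0,0]],[[0,0,0],[0,0,0]],[[0,0,0],[0,0,0]],[[0,0,0],[0,0,0]]]' --jaw 255 --squeeze 50

```text
clock: 18.35
eef_pos: [0.4404, 0.1369, 0.1756]
orientation: [0.948, 0.317, 0.001, -0.0]
ft_force: [-0.3, 0.9, 7.6]
finger_gap: 0.642
```

Emit:
send_rows --deltas '[[[0,0,0.01],[0,0,0]],[[0,0,0.015],[0,0,0]],[[0,0,0.03],[0,0,0]],[[0,0,0.03],[0,0,0]],[[0,0,0],[0,0,0]]]'

```text
clock: 18.85
eef_pos: [0.4413, 0.1366, 0.2628]
orientation: [0.949, 0.317, 0.004, -0.0]
ft_force: [0.8, -0.3, -2.3]
finger_gap: 0.636
```

Emit:
send_rows --deltas '[[[0.0268,-0.037,0.003],[0,0,0]],[[0.0268,-0.037,0],[0,0,0]],[[0.0268,-0.037,0],[0,0,0]],[[0.0268,-0.037,0],[0,0,0]],[[0.0268,-0.037,0],[0,0,0]]]'

```text
clock: 19.35
eef_pos: [0.5747, -0.0503, 0.2618]
orientation: [0.949, 0.317, -0.0, -0.0]
ft_force: [0.6, 1.2, -2.6]
finger_gap: 0.637
```

Emit:
send_rows --deltas '[[[0.0268,-0.037,0],[0,0,0]],[[0.0268,-0.037,0],[0,0,0]],[[0,0,0],[0,0,0]],[[0,0,0],[0,0,0]]]'

```text
clock: 19.75
eef_pos: [0.6277, -0.1245, 0.2615]
orientation: [0.949, 0.315, -0.0, 0.0]
ft_force: [0.0, 0.7, -1.7]
finger_gap: 0.638
```

```bash
python3 w.py ring_spigot .6285 -.122 0 0 w_spig.png; python3 w.py blowdown_ring .628 -.122 0 .087;python3 - <<'E'
from fit import *
d=cap("wrist")
M["b"]=cyl(.042,0,.01);M["s"]=cyl(.013,.034,.034)
for n,z in (("b",0),("s",0),("blowdown_ring",.087)):
    h=render(d,n,.6285,-.122,0,z)[:,0];print(n,np.r_[h.min(0),h.max(0)].round(1))
E
```

```text
tcp [ 0.6271 -0.1225  0.2613] q [ 0.949  0.316 -0.001 -0.001] gap 0.64 F [-0.4  0.8 -1.6] t 19.8
[(0.64, array([ 0.631, -0.122,  0.006]), array([257., 198.]))]
ring_spigot 0.76 px 258 188 bbox 204 142 311 245 fit [ 0.6294 -0.12  ] 0.225
tcp [ 0.6271 -0.1207  0.2616] q [ 0.948  0.318 -0.001 -0.001] gap 0.638 F [ 0.4 -0.5 -2. ] t 19.95
[(0.4, array([ 0.631, -0.122,  0.   ]), array([254., 201.]))]
blowdown_ring 0.68 px 253 256 bbox 196 195 312 312 fit [ 0.6268 -0.1186] 0.044
b [197.9 145.6 306.  250.5]
s [233.3 194.5 270.4 229.5]
blowdown_ring [190.7 196.8 311.4 318.1]
```

View pics/w_spig.png

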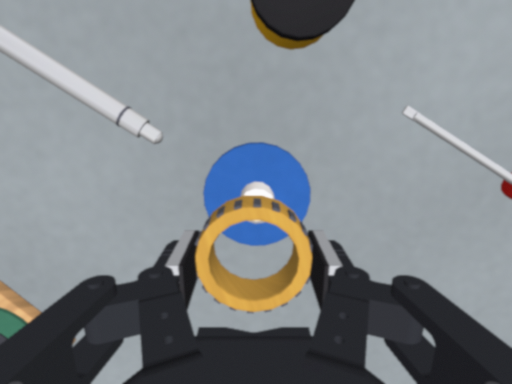

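Emit:
send_rows --deltas '[[[0.0013,0.0018,-0.02],[0,0,0]],[[0,0,-0.02],[0,0,0]],[[0,0,-0.02],[0,0,0]],[[0,0,-0.01],[0,0,0]],[[0,0,0],[0,0,0]]]'

```text
clock: 20.6
eef_pos: [0.6285, -0.1202, 0.1906]
orientation: [0.948, 0.317, -0.001, -0.001]
ft_force: [-1.3, 0.3, -2.4]
finger_gap: 0.639
```

Emit:
send_rows --deltas '[[[0,0,-0.002],[0,0,0]],[[0,0,-0.001],[0,0,0]],[[0,0,-0.001],[0,0,0]],[[0,0,0],[0,0,0]]]'

```text
clock: 21.0
eef_pos: [0.6294, -0.1209, 0.1886]
orientation: [0.949, 0.317, 0.0, 0.0]
ft_force: [0.1, -0.4, -2.2]
finger_gap: 0.642
```

```bash
python3 w.py blowdown_ring .629 -.121 0 .01 w_ring2.png
```

```text
tcp [ 0.6293 -0.1209  0.1885] q [0.949 0.317 0.    0.   ] gap 0.636 F [ 0.2  0.1 -1.6] t 21.05
[]
blowdown_ring 0.71 px 254 256 bbox 196 195 312 312 fit [ 0.6315 -0.1211] 0.032
```

View pics/w_ring2.png

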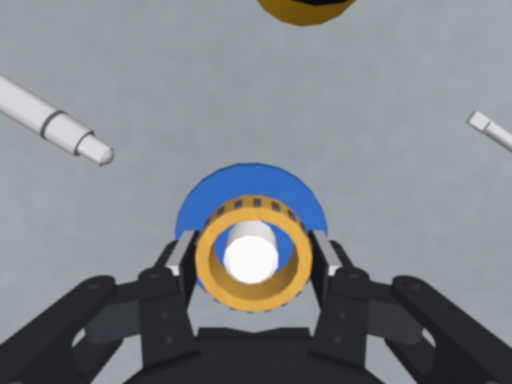

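Emit:
send_rows --deltas '[[[0,0,-0.001],[0,0,0]],[[0,0,-0.001],[0,0,0]],[[0,0,-0.0005],[0,0,0]],[[0,0,0],[0,0,0]]]'

```text
clock: 21.55
eef_pos: [0.6292, -0.1208, 0.1858]
orientation: [0.948, 0.317, -0.0, 0.0]
ft_force: [-0.6, -0.1, 1.8]
finger_gap: 0.635
```

Emit:
send_rows --deltas '[[[0,0,0.0005],[0,0,0]],[[0,0,0],[0,0,0]],[[0,0,0],[0,0,0]],[[0,0,0],[0,0,0]],[[0,0,0.002],[0,0,0]]]' --jaw 0

```text
clock: 22.05
eef_pos: [0.6291, -0.1207, 0.1878]
orientation: [0.948, 0.317, -0.0, -0.0]
ft_force: [0.3, 0.5, -0.3]
finger_gap: 1.0
```

Emit:
send_rows --deltas '[[[0,0,0.02],[0,0,0]],[[0,0,0.04],[0,0,0]],[[0,0,0.045],[0,0,0]],[[0,0,0.0],[0,0,0]]]'

```text
clock: 22.45
eef_pos: [0.6319, -0.1214, 0.2993]
orientation: [0.949, 0.317, 0.006, 0.003]
ft_force: [0.7, -0.2, 0.1]
finger_gap: 1.0
```

```bash
python3 w.py blowdown_ring .629 -.121 0 .01;python3 w.py ring_spigot .629 -.121 0 0; python3 w.py spindle .466 -.133 0.045 0 - y
```

```text
tcp [ 0.6307 -0.1211  0.2967] q [0.949 0.317 0.003 0.002] gap 1.001 F [-0.7  0.8 -0.2] t 22.5
[]
blowdown_ring 0.89 px 248 187 bbox 214 152 283 219 fit [ 0.6306 -0.1202] 0.033
tcp [ 0.6285 -0.1207  0.2921] q [ 0.948  0.317 -0.001 -0.   ] gap 0.999 F [-0.6  0.7 -1.1] t 22.65
[(0.89, array([ 0.634, -0.122, -0.001]), array([255., 190.]))]
ring_spigot 0.58 px 252 182 bbox 206 140 299 231 fit [ 0.6292 -0.1207] 0.018
tcp [ 0.6285 -0.1207  0.2914] q [ 0.948  0.317 -0.001 -0.001] gap 0.998 F [-1.1 -0.3  0. ] t 22.8
[(0.64, array([ 0.469, -0.133,  0.005]), array([86., 86.]))]
spindle 0.62 px 81 82 bbox 0 22 171 141 fit [ 0.4725 -0.1313  0.0517] 0.162
```

Emit:
send_rows --deltas '[[[-0.023,-0.002,0],[0,0,8]],[[-0.023,-0.002,0],[0,0,8]],[[-0.023,-0.002,0],[0,0,8]],[[-0.023,-0.002,0],[0,0,8]],[[-0.023,-0.002,0],[0,0,8]]]'

```text
clock: 23.4
eef_pos: [0.5132, -0.1309, 0.2925]
orientation: [0.781, 0.624, -0.0, -0.0]
ft_force: [-0.1, 0.3, 0.2]
finger_gap: 0.999
```

Emit:
send_rows --deltas '[[[-0.023,-0.002,0],[0,0,8]],[[-0.025,0,0],[0,0,7.7]],[[0,0,0],[0,0,0]],[[0,0,0],[0,0,0]]]'

```text
clock: 23.8
eef_pos: [0.4663, -0.133, 0.2928]
orientation: [0.691, 0.722, 0.0, -0.0]
ft_force: [0.5, 0.3, 0.4]
finger_gap: 0.998
```

```bash
python3 w.py spindle .466 -.133 0.045 0 w_spin.png y
python3 - <<'E'
from h import *
d=cap("wrist")
for r in cut_out("wrist","spindle")[:1]:
    R=np.array(r["region"]);ys,xs=np.nonzero(R)
    P=np.array([toplane(d,(u,v),.009)[:2] for u,v in zip(xs,ys)])
    (c,wh,a)=cv2.minAreaRect(P.astype(np.float32)*1000);print(c,wh,a)
E
```

```text
tcp [ 0.4672 -0.1329  0.293 ] q [0.691 0.723 0.001 0.   ] gap 1.0 F [0.3 0.3 0.1] t 23.85
[(0.85, array([ 0.472, -0.137,  0.007]), array([247., 192.]))]
spindle 0.79 px 252 178 bbox 242 91 261 267 fit [ 0.4666 -0.1323  0.0551] 0.052
(466.50531005859375, -132.41842651367188) (158.6049041748047, 17.10186767578125) 3.511932373046875
```

View pics/w_spin.png

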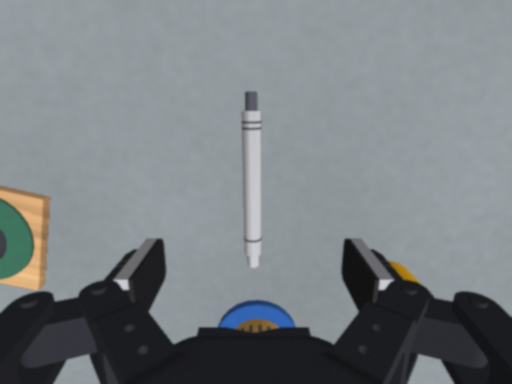

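Emit:
send_rows --deltas '[[[0,0.0007,-0.035],[0,0,0.7]],[[0,0,-0.04],[0,0,0]],[[0,0,-0.027],[0,0,0]],[[0,0,-0.015],[0,0,0]],[[0,0,0],[0,0,0]]]'

```text
clock: 24.55
eef_pos: [0.4664, -0.1315, 0.174]
orientation: [0.686, 0.728, -0.001, -0.001]
ft_force: [-0.9, -0.5, -0.4]
finger_gap: 1.0
```

Emit:
send_rows --deltas '[[[0,0,0],[0,0,0]],[[0,0,0],[0,0,0]],[[0,0,0],[0,0,0]],[[0,0,0],[0,0,0]],[[0,0,0],[0,0,0]]]' --jaw 255 --squeeze 60

```text
clock: 25.05
eef_pos: [0.4664, -0.1324, 0.1768]
orientation: [0.686, 0.727, 0.0, 0.001]
ft_force: [-2.6, 0.9, 9.1]
finger_gap: 0.157
```

Emit:
send_rows --deltas '[[[0,0,0],[0,0,0]],[[0,0,0],[0,0,0]],[[0,0,0],[0,0,0]]]'

```text
clock: 25.35
eef_pos: [0.4664, -0.1324, 0.1768]
orientation: [0.686, 0.727, 0.0, 0.001]
ft_force: [-0.8, 0.1, 7.1]
finger_gap: 0.156
```

Emit:
send_rows --deltas '[[[0,0,0.01],[0,0,0]],[[0,0,0.015],[0,0,0]],[[0,0,0.035],[0,0,0]],[[0,0,0.04],[0,0,0]],[[0,0,0],[0,0,0]]]'

```text
clock: 25.85
eef_pos: [0.4674, -0.1324, 0.2803]
orientation: [0.686, 0.727, 0.002, 0.004]
ft_force: [0.9, 0.4, -3.0]
finger_gap: 0.155
```

Emit:
send_rows --deltas '[[[0.0252,0.0374,0],[0,0,-1]],[[0.0252,0.0374,0],[0,0,-1]],[[0.0252,0.0374,0],[0,0,-1]],[[0.0252,0.0374,0],[0,0,-1]],[[0.0252,0.0374,0],[0,0,-0.6]]]'

```text
clock: 26.35
eef_pos: [0.5922, 0.0562, 0.2751]
orientation: [0.715, 0.699, -0.001, -0.0]
ft_force: [0.7, -0.5, -2.3]
finger_gap: 0.152
```

Emit:
send_rows --deltas '[[[0.0252,0.0374,0],[0,0,0]],[[0.0252,0.0374,0],[0,0,0]],[[0.0252,0.0374,0],[0,0,0]],[[0,0,0],[0,0,0]],[[0,0,0],[0,0,0]]]'

```text
clock: 26.85
eef_pos: [0.6671, 0.1688, 0.2746]
orientation: [0.714, 0.7, -0.001, -0.001]
ft_force: [-0.8, -1.2, -3.3]
finger_gap: 0.155
```

```bash
python3 w.py v_blocks .668 .167 -.023 0 w_vb.png y
python3 - <<'E'
from h import *
d=cap("wrist");print(sense()["eef_pos"],sense()["orientation"])
for n,z in(("spindle",sense()["eef_pos"][2]-.1688),):
  for r in cut_out("wrist",n)[:2]:
    R=np.array(r["region"]);ys,xs=np.nonzero(R)
    P=np.array([toplane(d,(u,v),z)[:2] for u,v in zip(xs,ys)])
    (c,wh,a)=cv2.minAreaRect(P.astype(np.float32)*1000);print(n,r["p"],c,wh,a)
K=dict(A=[.668,.167])
E
```

```text
tcp [0.6668 0.1666 0.2745] q [ 0.715  0.699 -0.002 -0.   ] gap 0.154 F [-0.8 -0.9 -2.5] t 26.9
[]
v_blocks 0.97 px 246 168 bbox 212 115 287 235 fit [0.6691 0.1567 0.0529] 0.773
[0.6670554  0.16481873 0.27521283] [ 7.15613407e-01  6.98494895e-01 -1.52678409e-03  3.85771595e-05]
spindle 0.57 (651.9225463867188, 166.61383056640625) (16.025362014770508, 130.3059844970703) 88.65626525878906
```

View pics/w_vb.png

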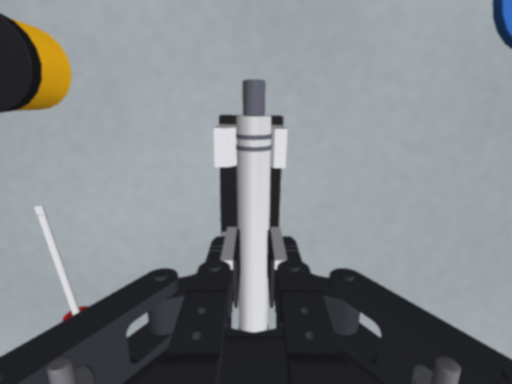

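Run:
```python
from h import *
d=cap("wrist");s=sense();print(s["eef_pos"],s["orientation"])
im=cv2.cvtColor(d["pixels"],cv2.COLOR_RGB2GRAY).astype(int)
for r in(130,140,150,160): print(r,[ (c,im[r,c]) for c in range(208,294,1) if abs(im[r,c+1]-im[r,c-1])>25])
for v in(130,147,163):
    a=toplane(d,(214,v),.046);b=toplane(d,(287,v),.046);print("block",v,a.round(4),b.round(4),((a+b)/2).round(4))
for v in(175,200,220):
    a=toplane(d,(220,v),.008);b=toplane(d,(282,v),.008);print("plate",v,a.round(4),b.round(4),((a+b)/2).round(4))
for v,x0,x1 in((125,236.5,271.5),(200,237,272)):
    z=.1062
    a=toplane(d,(x0,v),z);b=toplane(d,(x1,v),z);print("spin",v,a.round(4),b.round(4),((a+b)/2).round(4))
print("end",toplane(d,(254,80),.1062), "block edge far/near",toplane(d,(225,126),.046),toplane(d,(225,167),.046),"plate end",toplane(d,(250,115),.008))
```

```text
[0.66740213 0.16532738 0.27574645] [ 7.15541910e-01  6.98569382e-01 -7.63582501e-04  1.05621275e-04]
130 [(219, np.int64(193)), (220, np.int64(213)), (235, np.int64(197)), (236, np.int64(162)), (237, np.int64(131)), (270, np.int64(188)), (271, np.int64(162)), (279, np.int64(158)), (280, np.int64(183)), (281, np.int64(209)), (292, np.int64(204)), (293, np.int64(182))]
140 [(219, np.int64(193)), (220, np.int64(212)), (235, np.int64(205)), (236, np.int64(175)), (237, np.int64(136)), (270, np.int64(178)), (271, np.int64(156)), (279, np.int64(166)), (280, np.int64(193)), (281, np.int64(215)), (292, np.int64(198)), (293, np.int64(178))]
150 [(219, np.int64(188)), (220, np.int64(207)), (235, np.int64(201)), (236, np.int64(167)), (237, np.int64(124)), (278, np.int64(153)), (279, np.int64(172)), (280, np.int64(201)), (291, np.int64(207)), (292, np.int64(188))]
160 [(219, np.int64(185)), (220, np.int64(202)), (235, np.int64(215)), (236, np.int64(191)), (237, np.int64(148)), (269, np.int64(194)), (270, np.int64(172)), (271, np.int64(153)), (278, np.int64(155)), (279, np.int64(180)), (280, np.in
[... 155 characters left out ...]
 0.046 ] [0.6253 0.1897 0.046 ] [0.6247 0.1655 0.046 ]
block 163 [0.6348 0.1407 0.046 ] [0.636  0.1897 0.046 ] [0.6354 0.1652 0.046 ]
plate 175 [0.652  0.1396 0.008 ] [0.6532 0.1899 0.008 ] [0.6526 0.1647 0.008 ]
plate 200 [0.6733 0.1384 0.008 ] [0.6745 0.1899 0.008 ] [0.6739 0.1642 0.008 ]
plate 220 [0.6911 0.1375 0.008 ] [0.6923 0.1899 0.008 ] [0.6917 0.1637 0.008 ]
spin 125 [0.6063 0.1603 0.1062] [0.6067 0.1761 0.1062] [0.6065 0.1682 0.1062]
spin 200 [0.6418 0.1591 0.1062] [0.6423 0.1761 0.1062] [0.6421 0.1676 0.1062]
end [0.58733876 0.16864588 0.1062    ] block edge far/near [0.61062899 0.1492863  0.046     ] [0.63773659 0.14791548 0.046     ] plate end [0.60538184 0.1652246  0.008     ]
```

Emit:
send_rows --deltas '[[[0.002,0,0],[0,0,0]],[[0,0,-0.015],[0,0,0]],[[0,0,0],[0,0,0]],[[0,0,0],[0,0,0]],[[0,0,0],[0,0,0]]]'

```text
clock: 27.65
eef_pos: [0.6698, 0.1672, 0.2608]
orientation: [0.715, 0.699, -0.0, -0.0]
ft_force: [-0.2, -0.7, -2.1]
finger_gap: 0.155
```

```bash
cat > vb.py <<'E'
from h import *
d=cap("wrist");s=sense();print(s["eef_pos"].round(4),s["orientation"].round(3),s["ft_force"].round(1))
im=cv2.cvtColor(d["pixels"],cv2.COLOR_RGB2GRAY).astype(int)
z=s["eef_pos"][2]-.1688
for r in range(90,215,10):
    g=im[r,2:]-im[r,:-2]; e=[(c+1,g[c]) for c in range(195,310) if abs(g[c])>22 and abs(g[c])>=abs(g[c-1]) and abs(g[c])>abs(g[c+1])]
    print(r,[(c,int(v),round(float(toplane(d,(c,r),.046)[1]),4),round(float(toplane(d,(c,r),z)[1]),4)) for c,v in e], toplane(d,(254,r),.046)[0].round(3),toplane(d,(254,r),z)[0].round(3))
E
python3 vb.py
```

```text
[0.6699 0.1673 0.2611] [0.715 0.699 0.    0.   ] [ 0.5  0.2 -1.4]
90 [(242, -66, 0.164, 0.1656), (265, 45, 0.1774, 0.1756)] 0.592 0.594
100 [(243, -68, 0.1644, 0.1659), (265, 43, 0.1773, 0.1756)] 0.598 0.598
110 [(243, -56, 0.1642, 0.1658), (265, 38, 0.1772, 0.1755)] 0.604 0.603
120 [(218, -69, 0.1491, 0.1545), (236, 33, 0.1598, 0.1625), (271, -101, 0.1808, 0.1781), (286, 78, 0.1897, 0.1848)] 0.609 0.607
130 [(212, 36, 0.1451, 0.1515), (236, -65, 0.1596, 0.1623), (270, -42, 0.1801, 0.1777), (278, 52, 0.185, 0.1813), (292, -35, 0.1934, 0.1876)] 0.615 0.611
140 [(212, 32, 0.1448, 0.1513), (236, -66, 0.1594, 0.1622), (270, -35, 0.1801, 0.1776), (278, 47, 0.185, 0.1813), (291, -36, 0.1929, 0.1872)] 0.621 0.616
150 [(213, 33, 0.145, 0.1514), (236, -76, 0.1592, 0.162), (277, 48, 0.1844, 0.1808), (291, -36, 0.193, 0.1872)] 0.627 0.62
160 [(213, 33, 0.1447, 0.1512), (236, -66, 0.1589, 0.1618), (270, -39, 0.18, 0.1776), (277, 52, 0.1844, 0.1808), (290, -35, 0.1924, 0.1868)] 0.634 0.625
170 [(219, -80, 0.148, 0.1537), (236, 51, 0.1587, 0.1616), (270, -104, 0.18, 0.1775), (284, 86, 0.1887, 0.1841)] 0.64 0.63
180 [(220, -83, 0.1483, 0.1539), (237, 47, 0.1591, 0.1619), (270, -111, 0.1799, 0.1775), (284, 81, 0.1888, 0.1841)] 0.646 0.635
190 [(220, -94, 0.148, 0.1536), (237, 53, 0.1588, 0.1617), (270, -109, 0.1799, 0.1775), (283, 79, 0.1882, 0.1837)] 0.653 0.64
200 [(220, -91, 0.1476, 0.1534), (237, 52, 0.1586, 0.1616), (270, -110, 0.1798, 0.1774), (283, 83, 0.1882, 0.1837)] 0.66 0.645
210 [(220, -84, 0.1473, 0.1531), (237, 52, 0.1583, 0.1614), (270, -108, 0.1798, 0.1774), (282, 78, 0.1876, 0.1832)] 0.666 0.65
```

Emit:
send_rows --deltas '[[[0,-0.001,-0.015],[0,0,0]],[[0,0,-0.015],[0,0,0]],[[0,0,-0.01],[0,0,0]],[[0,0,-0.005],[0,0,0]],[[0,0,0],[0,0,0]]]'

```text
clock: 28.2
eef_pos: [0.6693, 0.166, 0.2144]
orientation: [0.715, 0.699, -0.001, -0.001]
ft_force: [-0.3, 0.5, -2.6]
finger_gap: 0.159
```

Emit:
send_rows --deltas '[[[0,0,-0.002],[0,0,0]],[[0,0,-0.001],[0,0,0]],[[0,0,0],[0,0,0]],[[0,0,0],[0,0,0]]]'

```text
clock: 28.6
eef_pos: [0.67, 0.1661, 0.2134]
orientation: [0.715, 0.699, 0.0, 0.0]
ft_force: [0.0, -0.7, -3.0]
finger_gap: 0.156
```

Emit:
send_rows --deltas '[[[0,0,-0.001],[0,0,0]],[[0,0,-0.001],[0,0,0]],[[0,0,-0.001],[0,0,0]],[[0,0,0],[0,0,0]],[[0,0,0],[0,0,0]]]'

```text
clock: 29.1
eef_pos: [0.6699, 0.166, 0.2106]
orientation: [0.715, 0.699, 0.0, 0.0]
ft_force: [-1.0, -1.1, 2.6]
finger_gap: 0.158
```

Run:
```python
from h import *
d=cap("wrist");save(d,"w_vb2.png",(130,60,390,300),2)
print(sense()["ft_force"],sense()["eef_pos"])
```

```text
[-2.36524971 -0.74626786  3.98978517] [0.66994146 0.16601845 0.21053848]
```

View pics/w_vb2.png

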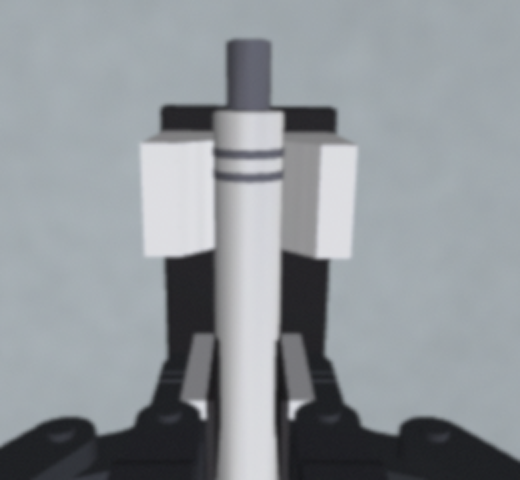

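Emit:
send_rows --deltas '[[[0,0,0],[0,0,0]],[[0,0,0],[0,0,0]],[[0,0,0],[0,0,0]],[[0,0,0],[0,0,0]],[[0,0,0],[0,0,0]]]' --jaw 0

```text
clock: 29.65
eef_pos: [0.6698, 0.1662, 0.2099]
orientation: [0.715, 0.699, 0.0, -0.0]
ft_force: [0.7, -0.4, 0.6]
finger_gap: 0.982
```

Emit:
send_rows --deltas '[[[0,0,0.01],[0,0,0]],[[0,0,0.03],[0,0,0]],[[0,0,0.04],[0,0,0]],[[0,0,0.04],[0,0,0]],[[0,0,0.04],[0,0,0]]]'

```text
clock: 30.15
eef_pos: [0.6696, 0.1661, 0.3723]
orientation: [0.715, 0.699, 0.0, 0.0]
ft_force: [0.3, -0.5, 0.0]
finger_gap: 1.002
```

Emit:
send_rows --deltas '[[[-0.03,0,0.02],[0,0,0]],[[-0.03,0,0],[0,0,0]],[[-0.03,0,0],[0,0,0]],[[0,0,0],[0,0,0]],[[0,0,0],[0,0,0]]]'

```text
clock: 30.65
eef_pos: [0.5795, 0.1662, 0.391]
orientation: [0.715, 0.7, 0.001, 0.0]
ft_force: [-0.3, 0.4, -0.0]
finger_gap: 1.0
```

Run:
```python
from fit import *
w=cap("wrist");s=cap("side");c=cap("scene")
for cam,d in(("wrist",w),("side",s),("scene",c)):
    for n,x,y,z,t,yaw in(("spindle",.668,.167,.033,-.023,True),("v_blocks",.668,.167,0,-.023,True),("spring",.526,.386,.01,0,False),("blowdown_ring",.629,-.121,.01,0,False),("disc",.5235,-.374,.015,0,False),("paste_tin",.567,.003,0,0,False)):
        for r in cut_out(cam,n)[:4]:
            R=np.array(r["region"])
            if R.sum()<20: continue
            v,e=fit(n,[(d,R)],(x,y,t),yaw,z)
            if e<.3: print(cam,n,v.round(3),round(e,3))
    print(cam,find(d,cam,"screwdriver")[:1])
print(sense()["eef_pos"],sense()["clock"],sense()["finger_gap"])
a=w["pixels"][:,:,::-1];b=s["pixels"][100:340,100:400,::-1]
b=cv2.resize(b,(480,384));cv2.imwrite("pics/final.png",cv2.resize(np.hstack([a,b]),(800,310)))
```

```text
wrist spindle [ 0.671  0.168 -0.033] 0.05
wrist spring [0.527 0.381] 0.145
wrist blowdown_ring [ 0.63  -0.118] 0.19
wrist paste_tin [0.568 0.004] 0.025
wrist []
side spindle [ 0.668  0.167 -0.029] 0.134
side spring [0.529 0.389] 0.117
side blowdown_ring [ 0.63  -0.122] 0.067
side disc [ 0.525 -0.374] 0.058
side paste_tin [0.569 0.005] 0.055
side [(0.8, array([0.778, 0.006, 0.003]), array([344., 193.]))]
scene spindle [ 0.666  0.167 -0.029] 0.124
scene v_blocks [ 0.667  0.166 -0.025] 0.06
scene spring [0.524 0.386] 0.047
scene blowdown_ring [ 0.627 -0.122] 0.054
scene disc [ 0.52  -0.374] 0.066
scene paste_tin [0.564 0.003] 0.051
scene [(0.72, array([ 0.773,  0.009, -0.001]), array([218., 282.]))]
[0.57980297 0.1661065  0.39001686] 31.85 1.0038475594283593
```

View pics/final.png

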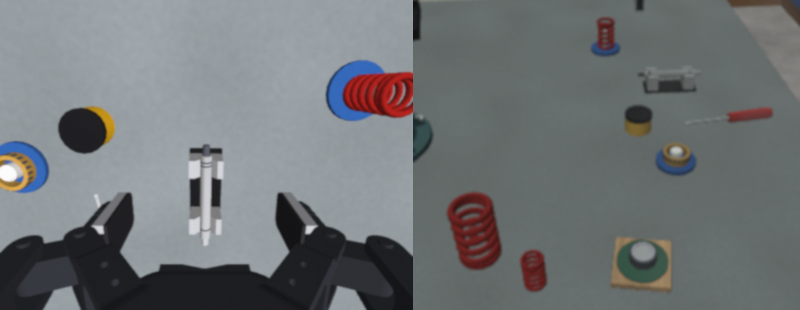

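The picture shows every part on its holder: the spindle in both V grooves at about (205,195), the spring on its post at (605,35), the ring around the spigot at (676,153) and the disc seat up on the felt at (642,255). The tin and screwdriver have not moved, and the gripper is clear of everything.

```bash
python3 -c "
from rig import *
print(sign_off())"
```

```text
the job is handed in; nothing more can be done
None
```

All four parts are on their holders, and I handed the job in at about 32 s on the robot's clock. No verdict was reported, so the figures below are my own last camera checks.

| Part | Last check against its holder |
|---|---|
| Spindle | in both V grooves, within about 2 mm of centre and 0.01 rad of the groove direction |
| Spring | around the post, within about 4 mm of centre |
| Blowdown ring | around the spigot, within about 2 mm of centre |
| Valve disc | bright seat up on the felt, within about 4 mm of centre |

- **Set-down:** I lowered each part slowly until the wrist force showed contact, then opened the jaws. I confirmed heights from that contact and the arm's position, not by measuring them separately afterwards.
- **Bystanders:** the tin and the screwdriver showed no movement beyond measurement error (within about 5 mm of their first positions).
- **Disagreements:** single-camera fits differed from each other by up to 5 mm. The last wrist views of the spring and ring were partly cut off and fitted poorly, and the wrist camera did not find the screwdriver. All of these are well inside the limits.

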